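# Index the blue ratchet table

### The arm

A 6-joint arm with a two-finger parallel gripper is mounted at the origin on the work surface. World frame = base frame: x ahead of the robot, y to its left, z up, the work surface at z = 0. Lengths are in m, angles in degrees, forces in N, time in s.
With the tool pointing down it reaches from about 0.35 to 0.875 m from the base axis. Payload 4.2 kg.
Tool frame: the origin (TCP) lies midway between the tips of the shut fingers; the grasp point (between the pads) lies 19 mm behind it; y points along the fingers, z is the direction in which the jaws open and shut, and the axes are right-handed (so a half turn about y gives the same grasp; the last joint's range is limited). The gripper opens to 87 mm and grips with 3 to 60 N. Pads are 19 mm wide; open, the fingers measure 117 mm over their backs; the gripper's body (75 mm by 190 mm) begins 51 mm behind the grasp point.
Start: joints at [-61.158, 22.042, 0.453, 0, -68.411, -14.817], TCP at [0.151, -0.606, 0.223] pointing down, gripper open.
Joint ranges: [-179.83, 179.83], [-69.29, 118.12], [-61.27, 80.66], [-181.25, 117.63], [-171.15, -9.14], [-177.46, 177.46]. Speed limits (degrees/s): [159.86, 159.86, 180, 180, 180, 180].

### API

Orientations are given as [roll, pitch, yaw] about the fixed x, y, z axes, in that order (R = Rz(yaw) Ry(pitch) Rx(roll)).
In Python, from workcell import env gives the robot as it stands. The module is installed in compiled form; this text tells all that it offers. Calls block until the motion is done:
- env.goto(position, orientation): joint-space move of the TCP to a pose.
- env.move_straight(position, rotation=None, rate=0.15, force_limit=None): straight line of the TCP; rotation=None keeps the orientation; rate is the mean speed in m/s. With force_limit (N) it stops when the force on the tool has changed by that much, and returns True; else False.
- env.set_joints(angles): joint-space move.
- env.gripper_to(opening, grasp_force=None): opening from 0.0 (shut) to 1.0 (fully open); grasp_force is the grip in N (None keeps the last); returns when the fingers have stopped.
- env.dwell(seconds).
- env.inverse_kinematics(position, orientation): joint angles nearest the present ones, or None.
- env.read_state(): the state.
- env.grab_frame(name): name is "side" or "top" or "wrist"; returns a dict with "image" (480x640x3 uint8, blue, green, red), "fx", "fy", "cx", "cy" (pixels), "position" and "orientation" of the camera in the world. Camera axes: x right, y up, looking along -z (the intrinsics and any distortion apply to the point x, -y, -z); pixel columns grow to the right and rows downward; lengths in m; the calibration is good to about 2 mm. A picture is of the moment at which its call begins. There is no depth.
A pose or a line that the arm cannot do raises env.Unreachable and nothing moves.
- env.close_job(): hands the job in, once; it reports no verdict.
Trained networks look in a picture, given as the dict that the camera call returned (one of the last four; its "shot" number tells which), for a name from the list of things; names that differ only in an ending like _2 or _b are one class to them, and where a whole thing is asked for, a point or a joint stands for the part that bears it (a point fixed in the world has none). Each returns a list of dicts, best first, with "score" (0 to 1); they miss things now and then, are a little off and sometimes report something else, mostly with a low value. They report only what shows in the picture. A call takes as long as a camera call.
- env.search_frame(picture, thing): "xyz" ([x, y, z] in m, in world coordinates, good to about 4 mm: the middle of the surface that is visible of it).
- env.trace(picture, thing): "mask" (480x640 bool, what is visible of it).
The state is a dict: "clock": time; "joint_positions": joint angles; "qvel": joint speeds; "joint_torque": joint torques, N m; "position": TCP position; "tool_rot": TCP orientation; "force": force on the tool from outside, world axes, zero at the start; "wrist_torque": the same for the moment, N m; "opening": opening from 0.0 (shut) to 1.0 (fully open).
Only numpy, scipy, OpenCV 4.12 (cv2) and the standard library are available. Lean on these libraries where they do the work, as an engineer would, in place of code of your own. Each camera call takes 0.05 s, during which the arm holds its last target. There are 200 camera calls.

### The job

Take the upright handle of the blue indexing table's lever and pump the lever back and forth, one tooth per stroke, until the brass block stands at the table's red pointer. Then put the lever back at its home stop and let go. Never turn the faceplate by hand, and leave the green indexing table alone.

Things in the scene. Friction and masses are not known exactly. Their poses are not given: they have to be found in the camera images.
- blue_handle (a point): Grip point on the axis of the upright round blue handle (24 mm thick, 46 to 130 mm above the bench, this point at 100 mm) at the end of the blue table's flat lever (its top at 40 mm). The lever swings level about the table's upright centre axis: this point's x axis is level and points along the lever to that pivot, 170 mm away; z is up.
- blue_lever (a joint): Blue lever angle, rad, counter-clockwise from above: 0 at the home stop, 0.559 at the far stop; starts at 0 to 0.2. No return spring: it stays where left; under 10 N moves it. A stroke to the far stop pushes the wheel one tooth on; going back the wheel stays. Stroke from stop to stop: the pawl drops behind the next tooth only in the last 0.1 rad before home.
- blue_wheel (a joint): Angle of the 132 mm toothed wheel with blue faceplate and five blocks (tops at 92 mm), rad, counter-clockwise from above: 0 with the brass block at the red pointer, on the side away from the lever; starts 1.6 to 4.4 teeth below 0. 15 teeth of 0.419 rad; at the lever's far stop it is always at whole teeth, so the first stroke may give part of a tooth. It cannot be turned back.
- green_lever (a joint): Angle (rad from its home stop) of the lever with the green handle, on the green-faced indexing table of the same shape and size that stands on the other side. Leave that table alone.

How it is judged (in metres and radians):
At the end, for the whole second after the job is handed in: The brass block of the blue table is at the red pointer (wheel within 0.19 rad, 11 degrees, of 0), the blue lever is back within 0.17 rad (10 degrees) of its home stop, and both are at rest (value of joint blue_wheel between -0.19 and 0.19 rad and value of joint blue_lever below 0.17 rad and velocity of joint blue_wheel between -0.05 and 0.05 rad/s and velocity of joint blue_lever between -0.05 and 0.05 rad/s); the robot touches nothing.
It fails at once if the blue wheel, faceplate or blocks are pushed by the robot directly (contact force between any of the fingers, the arm and blue_wheel above 2 N).
It fails at once if the green table is handled: the robot presses on any part of it (contact force between any of the fingers, the arm and green above 2 N).
It also fails if it takes over 64 s, if anything falls off the work surface, if the arm or the gripper's body presses on something with over 40 N, if the wrist force passes 120 N, or if a joint passes its speed limit or range.

## Working session

There is one attempt and no reset: what is moved stays moved. The work goes in short steps, each a Python script; the robot and the scene stay as the last script left them, time stands still between calls to the robot, and variables do not carry over. Pictures are saved under pics/ and viewed, on a budget of 10 in all, crops included, one or two more only if the job needs it, and the job is handed in when it is done.

```bash
mkdir -p pics
python3 - <<'E'
from workcell import env
import cv2
for n in("top","side"):
    p=env.grab_frame(n); cv2.imwrite(f"pics/{n}0.png",p["image"])
    print(n,p["fx"],p["fy"],p["cx"],p["cy"],p["position"],p["orientation"],[k for k in p])
    for t in("blue_handle","blue_wheel","blue_lever","green_lever"):
        print(t,[(round(d["score"],2),[round(float(v),3) for v in d["xyz"]]) for d in env.search_frame(p,t)][:3])
s=env.read_state();print(s["clock"],s["tool_rot"],s["force"])
E
```

```text
top 454.1767102299983 454.1767102299983 322.4950670192722 245.04784392823433 [0.50800686 0.01253026 0.80805617] [  4.06408922  -1.46870342 -89.74418304] ['image', 'fx', 'fy', 'cx', 'cy', 'position', 'orientation', 'shot']
blue_handle []
blue_wheel [(0.6, [0.602, 0.217, 0.071])]
blue_lever [(0.86, [0.467, 0.251, 0.05])]
green_lever []
side 579.6812290332718 579.6812290332718 313.7796083400378 238.8468351248494 [0.03058514 0.67705078 0.63986443] [  56.6454106     0.85087554 -143.39993005] ['image', 'fx', 'fy', 'cx', 'cy', 'position', 'orientation', 'shot']
blue_handle [(0.71, [0.446, 0.262, 0.054])]
blue_wheel [(0.79, [0.588, 0.239, 0.07])]
blue_lever []
green_lever [(0.97, [0.461, -0.216, 0.058]), (0.18, [0.446, 0.263, 0.052])]
0.5 [-8.99945071e+01 -6.63249008e-05  1.40254276e+01] [ 0.94280689 -0.34808994 -0.57347858]
```

View pics/top0.png

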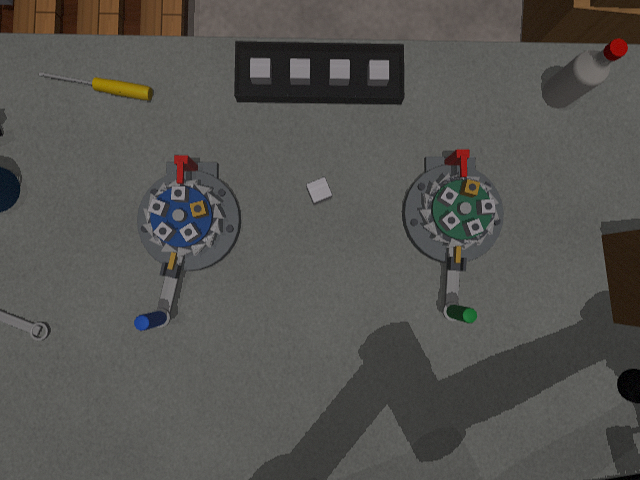

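View pics/side0.png

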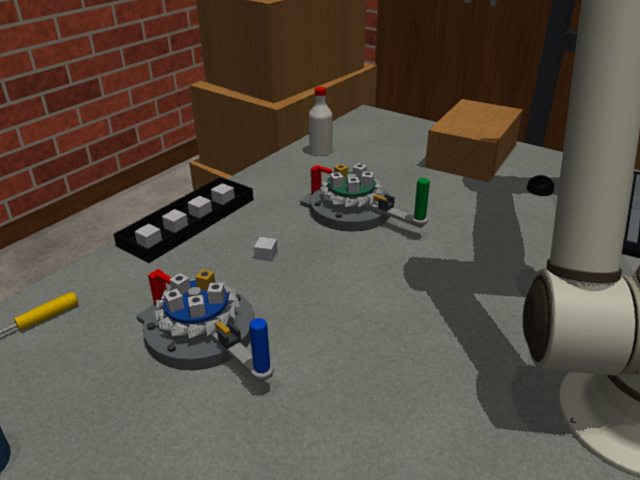

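Blue table is at left. In the top view its hub is at about (179,215), the brass block at (198,209), the pointer at (180,160) and the handle top at (141,323). In the side view the handle top is at (259,322) and the hub at (195,292). I'll triangulate from these.

```bash
cat > h.py <<'E'
import numpy as np
from scipy.spatial.transform import Rotation as R
def ray(p,uv):
    d=np.array([(uv[0]-p["cx"])/p["fx"],-(uv[1]-p["cy"])/p["fy"],-1.])
    return np.array(p["position"]),R.from_euler("xyz",p["orientation"],degrees=True).apply(d)
def atz(p,uv,z):
    o,d=ray(p,uv); return o+d*(z-o[2])/d[2]
def tri(*pu):
    A=0;b=0;P=[]
    for p,uv in pu:
        o,d=ray(p,uv);d=d/np.linalg.norm(d);M=np.eye(3)-np.outer(d,d);A=A+M;b=b+M@o;P.append((o,M))
    x=np.linalg.solve(A,b);return x,[np.linalg.norm(M@(x-o)) for o,M in P]
E
python3 - <<'E'
from workcell import env
from h import *
import cv2
np.set_printoptions(precision=4,suppress=True)
t=env.grab_frame("top");s=env.grab_frame("side")
print("handle",tri((t,(141,323)),(s,(259,322))))
print("hub",tri((t,(179,215)),(s,(195,292))))
print("brass",tri((t,(198,208)),(s,(206,274))))
print("handle foot", atz(t,(164,318),.04),atz(s,(261,371),.04))
for z in (.08,.092):print([atz(t,u,z)[:2] for u in((179,215),(198,208),(178,193),(155,206),(163,231),(190,231))])
print("ptr",atz(t,(180,160),.1),atz(t,(180,182),.1))
for n,p in(("t",t),("s",s)):
    h=cv2.cvtColor(p["image"],cv2.COLOR_BGR2HSV);m=cv2.inRange(h,(105,150,60),(125,255,255))
    k,l,st,c=cv2.connectedComponentsWithStats(m)
    print(n,[(st[i].tolist(),c[i]) for i in range(1,k) if st[i][4]>100])
# crop enlarged
a=cv2.resize(t["image"][140:345,110:260],None,fx=2.9,fy=2.9,interpolation=cv2.INTER_CUBIC)
cv2.imwrite("pics/crop1.png",a)
E
```

```text
handle (array([0.4398, 0.2607, 0.1292]), [np.float64(0.0004330664458796818), np.float64(0.00043306644587950093)])
hub (array([0.6068, 0.2247, 0.0786]), [np.float64(2.2641365454271644e-05), np.float64(2.264136545419003e-05)])
brass (array([0.6161, 0.1914, 0.0893]), [np.float64(0.0009325050571161057), np.float64(0.0009325050571163407)])
handle foot [0.4395 0.256  0.04  ] [0.4408 0.2637 0.04  ]
[array([0.6067, 0.2243]), array([0.6182, 0.1943]), array([0.6423, 0.2268]), array([0.6209, 0.2628]), array([0.5807, 0.2489]), array([0.581 , 0.2061])]
[array([0.605 , 0.2208]), array([0.6164, 0.1913]), array([0.64  , 0.2233]), array([0.619 , 0.2587]), array([0.5795, 0.245 ]), array([0.5798, 0.2029])]
ptr [0.691  0.2192 0.1   ] [0.656  0.2183 0.1   ]
t [([150, 188, 62, 59, 1235], array([182.4421, 216.8526])), ([134, 315, 16, 15, 185], array([141.6324, 322.2216]))]
s [([163, 290, 65, 31, 637], array([196.1633, 308.113 ])), ([250, 318, 20, 55, 868], array([259.5749, 344.7431]))]
```

View pics/crop1.png

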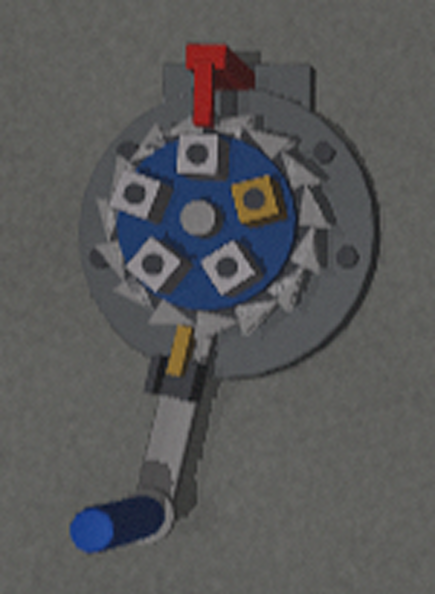

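Triangulation agrees with the text: handle top (0.440, 0.2605, 0.129), hub (0.607, 0.2245), 171 mm between them. The wheel is about 3 teeth short. I'll go above the handle and check the IK over the arc.

```bash
cat >> h.py <<'E'
C=np.array([.607,.2243]);RAD=.1705
def pose(a,z=.081):   # a: lever direction from pivot, rad
    return [C[0]+RAD*np.cos(a),C[1]+RAD*np.sin(a),z],[-90,0,np.degrees(a)-180]
def ang(p): return np.arctan2(p[1]-C[1],p[0]-C[0])%(2*np.pi)
E
python3 - <<'E'
from workcell import env
from h import *
import cv2
np.set_printoptions(precision=3,suppress=True)
for d in(150,160,168,180,195,205):
    print(d,np.array(env.inverse_kinematics(*pose(np.radians(d)))))
a=np.radians(167.8)
env.goto(*pose(a,.25))
s=env.read_state();print(s["clock"],s["position"],s["tool_rot"],s["joint_positions"],s["force"])
for n in("wrist",):
    p=env.grab_frame(n);cv2.imwrite("pics/w1.png",p["image"]);print(p["position"],p["orientation"])
    print(env.search_frame(p,"blue_handle"))
E
```

```text
150 [  50.744   23.495  -20.165    0.     -46.34  -170.744]
160 [  49.91    21.431  -23.708   -0.     -44.861 -159.91 ]
168 [  48.76    19.991  -26.124   -0.     -43.886 -150.76 ]
180 [  46.2     18.302  -28.893   -0.     -42.805 -136.2  ]
195 [  41.711   17.202  -30.658   -0.     -42.14  -116.711]
205 [  38.153   17.186  -30.684   -0.     -42.13  -103.153]
3.8 [0.441 0.26  0.25 ] [-90.008  -0.    -12.249] [  48.74     9.791  -12.629    0.004  -67.587 -150.991] [-0.445 -0.16  -0.445]
[0.377 0.276 0.413] [-13.988  -0.019  77.745]
[{'xyz': [0.454, 0.2545, 0.0456], 'score': 0.85}]
```

View pics/w1.png

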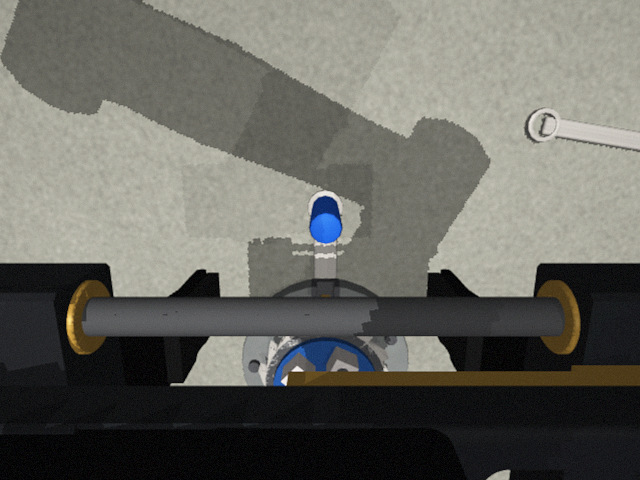

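The wrist view shows the handle top at (326,228), centred between the jaws. The lever is seen at x≈325, running straight down the image towards the table. I'll check the position, descend and grip.

Run:
```python
from workcell import env
from h import *
import cv2
np.set_printoptions(precision=4,suppress=True)
p=env.grab_frame("wrist");x=atz(p,(326,228),.13);print("wrist handle",x, np.hypot(*(x[:2]-C)))
if np.hypot(x[0]-.4404,x[1]-.2605)<.008:
    a=ang(.5*(x[:2]+np.array([.4398,.2607])))
    q=pose(a); print(env.move_straight([q[0][0],q[0][1],.081],rate=.12,force_limit=15))
    f0=env.read_state();print(f0["position"],f0["force"])
    env.gripper_to(0.0,15)
    s=env.read_state();print(s["clock"],s["opening"],s["opening"]*87,s["force"],s["wrist_torque"],s["position"])
```

```text
wrist handle [0.4406 0.2641 0.13  ] 0.17106911370854946
False
[0.4411 0.2627 0.0816] [-0.0713  0.4524  0.3761]
6.5583 0.2718378366307999 23.649891786879593 [-0.8191  0.1144 -0.0842] [-0.0761  0.0531 -0.0301] [0.4407 0.2622 0.081 ]
```

The handle is gripped, with a 23.7 mm opening. Next I'll find the home stop, then stroke to the far stop.

```bash
cat >> h.py <<'E'
def swing(env,a_to,step=.14,lim=22,rate=.07):
    a=ang(env.read_state()["position"]);n=max(1,int(np.ceil(abs(a_to-a)/step)))
    for b in np.linspace(a,a_to,n+1)[1:]:
        q=pose(b);hit=env.move_straight(q[0],q[1],rate=rate,force_limit=lim)
        if hit:break
    s=env.read_state();a=ang(s["position"])
    print("hit" if hit else "free","a=%.4f t=%.1f F=%s op=%.3f"%(a,s["clock"],np.round(s["force"],1),s["opening"]),flush=True)
    return hit,a
E
python3 - <<'E'
from workcell import env
from h import *
a=ang(env.read_state()["position"]);print(a)
for i in range(5):
    h,b=swing(env,ang(env.read_state()["position"])-.05,rate=.05)
    if h:break
E
```

```text
2.917413780462714
free a=2.8650 t=6.9 F=[-0.3  1.   0.8] op=0.271
hit a=2.8528 t=7.1 F=[ 0.1 -2.4  3.6] op=0.272
```

Run:
```python
from workcell import env
from h import *
import cv2
h,a=swing(env,2.853+.53)
if not h: h,a=swing(env,a+.06,rate=.05)
t=env.grab_frame("top");cv2.imwrite("pics/t2.png",cv2.resize(t["image"][140:345,90:260],None,fx=2.9,fy=2.9,interpolation=cv2.INTER_CUBIC))
```

```text
free a=3.3793 t=9.0 F=[ 4.7  1.1 -7.2] op=0.275
hit a=3.4081 t=9.2 F=[-4.4  8.5  1.1] op=0.275
```

View pics/t2.png

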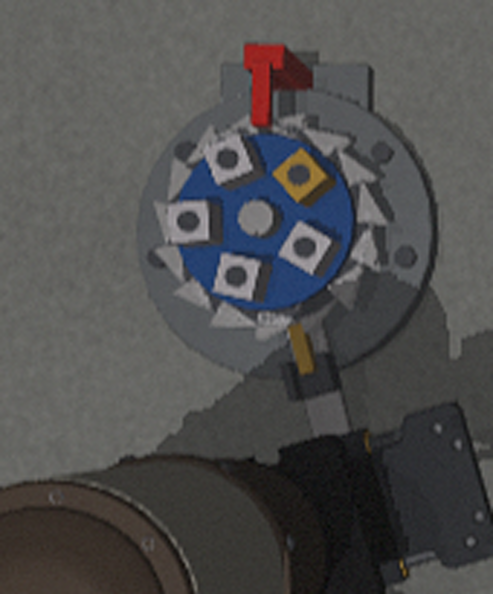

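The lever reached the far stop (0.555 rad travel, 0.559 expected). The brass block, at crop (299,175), has moved to about −49°, which is two teeth short. I'll do two more full strokes, checking the brass angle at each far stop.

```bash
cat >> h.py <<'E'
def brass(env):
    import cv2
    t=env.grab_frame("top");h=cv2.cvtColor(t["image"],cv2.COLOR_BGR2HSV)
    m=cv2.inRange(h,(12,110,70),(32,255,255));m[:, :130]=0;m[:,240:]=0;m[:160]=0;m[238:]=0
    k,l,st,c=cv2.connectedComponentsWithStats(m)
    i=1+np.argmax(st[1:,4]);x=atz(t,c[i],.09)
    print("brass",c[i].round(1),st[i,4],"r=%.3f ang=%.1f"%(np.hypot(*(x[:2]-C)),np.degrees(np.arctan2(x[1]-C[1],x[0]-C[0]))))
    return t
def home(env):
    h,a=swing(env,2.853+.03)
    if not h:h,a=swing(env,a-.06,rate=.05)
    return a
def far(env):
    h,a=swing(env,2.853+.53)
    if not h:h,a=swing(env,a+.06,rate=.05)
    return a
E
python3 - <<'E'
from workcell import env
from h import *
brass(env);a=home(env);brass(env)
if a<2.88:
    a=far(env);brass(env)
E
```

```text
brass [193.1 200. ] 146 r=0.033 ang=-47.6
free a=2.8826 t=11.2 F=[ 5.7 -0.3 -4.3] op=0.272
free a=2.8518 t=11.6 F=[  5.4 -12.1   0.7] op=0.272
brass [193.1 199.9] 146 r=0.033 ang=-47.3
free a=3.3805 t=13.6 F=[ 6.7  1.7 -8.6] op=0.272
hit a=3.4080 t=13.9 F=[-5.2  8.2  0.8] op=0.273
brass [186.  194.7] 140 r=0.033 ang=-22.9
```

Run:
```python
from workcell import env
from h import *
import cv2
a=home(env)
if a<2.88:
    a=far(env);brass(env)
    a=home(env);t=brass(env)
    cv2.imwrite("pics/t3.png",cv2.resize(t["image"][140:345,90:260],None,fx=2.9,fy=2.9,interpolation=cv2.INTER_CUBIC))
```

```text
free a=2.8842 t=15.8 F=[ 5.9  0.3 -5.8] op=0.274
free a=2.8519 t=16.2 F=[  5.7 -10.7  -0.8] op=0.272
free a=3.3808 t=18.1 F=[ 6.6  2.1 -8.9] op=0.273
hit a=3.4079 t=18.4 F=[-4.1  8.5  2. ] op=0.272
brass [177.1 192.9] 132 r=0.034 ang=1.8
free a=2.8850 t=20.3 F=[ 6.  -0.9 -5.7] op=0.269
free a=2.8518 t=20.7 F=[ 6.5 -9.5 -1.2] op=0.269
brass [177.2 192.9] 131 r=0.034 ang=1.5
```

View pics/t3.png

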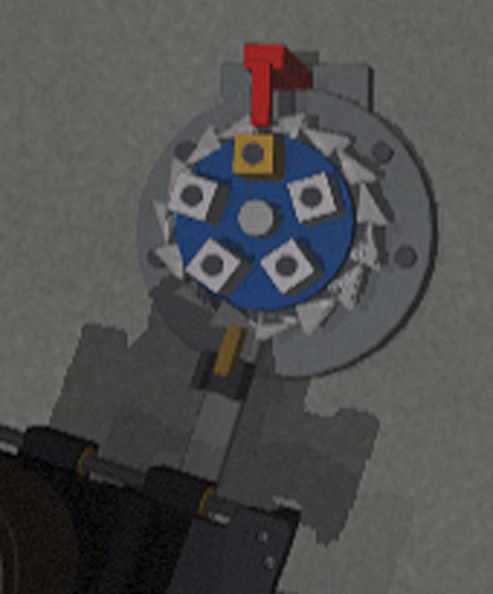

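The brass block, at crop (255,153), sits at the pointer (about 1.5°), and the lever is at the home stop. I'll release and retreat upward.

Run:
```python
from workcell import env
from h import *
import cv2
env.gripper_to(1.0)
p=env.read_state()["position"]
print(env.move_straight([p[0],p[1],.26],rate=.12,force_limit=25))
w=env.grab_frame("wrist");cv2.imwrite("pics/w2.png",w["image"])
h=cv2.cvtColor(w["image"],cv2.COLOR_BGR2HSV);m=cv2.inRange(h,(105,150,150),(125,255,255));m[260:]=0
k,l,st,c=cv2.connectedComponentsWithStats(m);i=1+np.argmax(st[1:,4]);x=atz(w,c[i],.13);print("handle",c[i],x,ang(x)-2.852)
t=brass(env);s=env.read_state();print(s["clock"],s["position"],s["force"])
```

```text
False
handle [317.40625    225.61505682] [0.44319223 0.27523947 0.13      ] -0.011898672717003844
brass [177.2 192.9] 131 r=0.034 ang=1.5
23.6917 [0.4447704  0.27718385 0.25931618] [-0.21498371  0.5858275  -0.4827993 ]
```

View pics/w2.png

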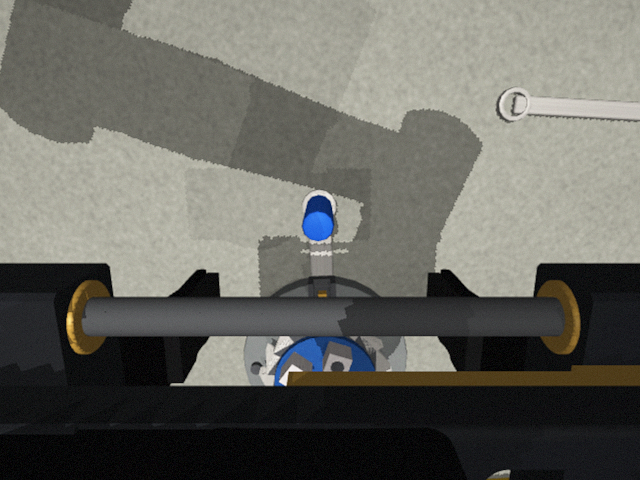

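The handle, at (317,226), is free below the open gripper, and the lever is within about 0.01 rad of home.

```bash
python3 -c "
from workcell import env
env.dwell(.3);env.close_job()"
```

```text
the job is handed in; nothing more can be done
```

The brass block stands at the blue table's red pointer, and the lever is back at its home stop and released. I handed the job in at about 24 s of the 64 s allowed; no verdict is reported.

- **Strokes:** I gripped the blue handle with a 23.7 mm opening and found the home stop by touch. Three full strokes followed. Each travelled 0.555 rad before the stop, against the 0.559 rad given.
- **Brass block:** In the top camera its angle went from about −73° to −47.6°, −22.9° and then 1.8°, one tooth per stroke. It read 1.5° after the lever was returned, and again after letting go. The limit is 11°.
- **Pointer direction:** I took it as about 0°, from the symmetry of the lever's stroke and from the picture. A rough direct reading, with the pointer's height unknown, gave −4° to −7°. That would put the block about 6° to 9° off, still within the limit.
- **Lever:** After release, the wrist camera placed the handle within 0.012 rad of home; the limit is 0.17 rad.
- **Contact:** The gripper is open and clear above the handle, with the tool force near zero. I never took the arm to the faceplate or the green table.

One check disagreed slightly. After the first approach to home, the return strokes ended without tripping the force limit. They stopped at the same angle (2.852 rad against 2.853), pressing on the stop with about 10 N.

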